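# Try a trailer coupler on the inclined check ball

## Task

Try the small trailer coupler on the sloping check stand: pick it up with its lever still raised, feel for the ball with its socket, and gently lower it square to the slope until the ball is fully home in the socket and the tongue lies on the rest block between the cheeks, keeping hold of it until it sits there. Then let go and press the latch lever fully down, leaving the coupler seated. Leave the clamp, the coupon and the round blank where they are.

Things in the scene. Friction and masses are not known exactly. Their poses are not given: they have to be found in the camera images.
- coupler: Bare steel trailer coupler, 0.4 to 0.8 kg, 172 mm long: a round cup, mouth down, with a bar (tongue) and a raised lever; it lies upright on the bench. Origin: on the cup's axis in the plane of its mouth; z up through the cup's roof, -x along the tongue. Tongue underside also at z = 0. Cup outside 52 mm diameter, 64 at the mouth; top at z = 36 mm.
- socket (a point): On the cup's axis 10 mm above its mouth: where the ball's centre comes when seated. Axes as the coupler's. Inside, the cup is 44 mm wide, with a straight lead-in cone over its lowest 5 mm that widens to 56 mm at the mouth; the roof's inside is 30 mm above the mouth.
- grip (a point): Good place to grip, near the centre of mass: middle of the tongue at coupler (-50, 0, 22) mm, across its width with the raised lever between the fingers. The tongue is a solid bar 36 mm wide (y), z = 0 to 28, from the cup to x = -140. Lever lugs stand on it at x = -42 to -26, up to z = 46.
- lever (a joint): Latch lever on the coupler: 0 = fully down along the tongue, against its stop; 0.7 rad = fully raised; starts at 0.45 to 0.65. Hinge (axis y) at coupler x = -34, z = 38 mm; 64 mm long towards the tongue's end, ending in a pad 20 by 18 mm. It stays where it is left; pressing the pad takes a steady 5 to 7 N all the way, then it meets a hard stop.
- lever_pad (a point): Middle of the top of the lever's pad, 54 mm from the hinge. With the lever down it lies at coupler (-88, 0, 42) mm, raised by 0.6 rad at about (-76, 0, 72).
- cradle: Inclined bed of the fixed dark steel check stand, 195 by 90 mm, tilted 25 degrees: x runs up the slope (roughly away from the robot), y is level, z is square to the bed and leans towards the robot. Origin: on the bed's top face at the middle of the slot, 95 mm above the bench. When seated, the coupler's axes are parallel to these and its mouth is at z = 30 mm.
- slot (a point): Middle of the places where the ball may be: cradle (0, 0, 40) mm. A fixed steel ball, 40 mm in diameter, stands on a stud in the slot, centre at cradle y = 0, z = 40; the stud is clamped anywhere from x = -18 to +18 mm. Its place along x is not measured: see it or feel for it (the cup's cone, touching off-centre, is pushed towards the ball's centre).
- rest (a point): Top of the rest block for the tongue, its middle: cradle (-115, 0, 30) mm. The block is 24 mm long (x), with a cheek 14 mm high on each side, 44 mm apart; the tongue lies on it between the cheeks.
- clamp: Bystander: locking C-clamp, blue jaws and steel handles, about 200 by 120 mm, lying on the bench; origin between its jaws.
- coupon: Bystander: welded test plate 160 by 60 by 5 mm; origin under its centre.
- blank: Bystander: round steel blank, 90 mm diameter, 6 mm thick; origin under its centre.
Not all that is in view belongs to the job. Leave any brown or pink look-alike of the coupler alone. What is shaped like the part that bears cradle but brown is not meant.

How it is judged:
By the outcome, as a careful person would: the job done as asked, in the order asked, and still so for the second after the job is handed in, with the robot touching nothing.
It also fails if it takes over 58 s, if anything falls off the work surface, if the arm or the gripper's body presses on something with over 40 N, if the wrist force passes 120 N, or if a joint passes its speed limit or range.

## Robot

A 7-joint arm with a two-finger parallel gripper is mounted at the origin on the work surface. World frame = base frame: x ahead of the robot, y to its left, z up, the work surface at z = 0. Lengths are in m, angles in rad, forces in N, time in s.
With the tool pointing down it reaches from about 0.35 to 0.9 m from the base axis. Payload 19.9 kg.
Tool frame: the origin (TCP) lies on the front face of the gripper's body, between the roots of the fingers; the fingertips stand 97 mm ahead of it and the grasp point (between the pads) lies 78 mm ahead of it (arm.grip_depth is the x of the grasp point in the tool frame, in m); x points along the fingers, z is the direction in which the jaws open and shut, and the axes are right-handed (so a half turn about x gives the same grasp; the last joint's range is limited). The gripper opens to 94 mm and grips with 3 to 60 N. Pads are 16 mm wide; open, the fingers measure 119 mm over their backs; the gripper's body (75 mm by 177 mm) begins 78 mm behind the grasp point.
Start: joints at [-0.042, 0.417, -0.01, 1.614, 0.005, 1.111, -0.053], TCP at [0.625, 0, 0.303] pointing down, gripper open.
Joint ranges: [-2.81, 2.81], [-0.39, 2.02], [-1.27, 1.25], [0.06, 2.57], [-1.19, 4.33], [0.19, 2], [-2.82, 2.82]. Speed limits (rad/s): [1.89, 1.89, 2.39, 2.39, 3.01, 3.01, 3.01].

## Interface

Orientations are given as a unit quaternion [x, y, z, w].
In Python, from station import arm gives the robot as it stands. The module is installed in compiled form; this text tells all that it offers.
- The arm moves only by the tool play_rows, never from a script. Its arguments are lists of equal length, an entry for each row: "linear": the shift along the world's x, y, z in m, a list of three; "twist": the turn, a rotation vector about the world's x, y, z in degrees, a list of three; "grip": the closure, from -1 (fully open) to 1 (shut). A call has 1 to 5 rows; each row shifts and turns the commanded pose from where the row before left it; what a row does not reach is not made up. A row lasts 1/10 s, in which the tool goes at most 50 mm and 8.59 degrees, less where a joint would pass 70% of its speed; a pose out of reach is approached as far as the arm can. A call with a gripper value outside its range is refused whole. The fingers move at their own pace and stop on an object; the grip force is fixed at half the most. Time passes only in rows, so rows that do not move let the fingers close. It gives the time, the measured TCP pose, the force and the opening at its end, in the units of the state.
- arm.read_state(): the state, without advancing time (a new reading comes with each control period).
- arm.grab_frame(name): name is "scene" or "side" or "wrist"; returns the picture (400x640x3 uint8, red, green, blue); there is no depth.
- arm.calibration(name): a dict with "fovy" (degrees; the focal length in pixels is half the picture's height over the tangent of half this angle, whatever the lens; pixels are square), "cx", "cy" (the principal point, pixels), "T" (4x4, takes a point from camera to world coordinates); the wrist camera has in their place "hand_eye" (4x4, takes a point from camera to tool coordinates, whose origin is the TCP and whose axes are the tool frame's). Camera axes: x right, y down, z forward; pixel columns grow to the right and rows downward; lengths in m; the calibration is good to about 2 mm. A picture is of the moment at which its call begins: read the wrist's pose just before it. calibration takes no time and is no camera call.
- arm.close_job(): hands the job in, once; it reports no verdict.
Trained networks look in the newest picture that a camera, given by its name, has taken for a name from the list of things; names that differ only in an ending like _2 or _b are one class to them, and where a whole thing is asked for, a point or a joint stands for the part that bears it (a point fixed in the world has none). Each returns a list of dicts, best first, with "confidence" (0 to 1); they miss things now and then, are a little off and sometimes report something else, mostly with a low value. They report only what shows in the picture. A call takes as long as a camera call. They do not tell look-alikes from the thing itself.
- arm.search_frame(camera, target): "rect" ([centre column, centre row, width, height] in pixels, round what is visible of it).
- arm.mark_of(camera, target): "location" ([column, row] in pixels: a listed point, or the origin of a listed thing).
The state is a dict: "time": time; "joint_positions": joint angles; "qd": joint speeds; "tau": joint torques, N m; "ee_pos": TCP position; "tool_rot": TCP orientation; "ft_force": force on the tool from outside, world axes, zero at the start; "wrist_torque": the same for the moment, N m; "finger_gap": finger opening in m.
Only numpy, scipy, OpenCV 4.12 (cv2) and the standard library are available. Lean on these libraries where they do the work, as an engineer would, in place of code of your own. Each camera call takes 0.05 s, during which the arm holds its last target. There are 200 camera calls.

## Working session

There is one attempt and no reset: what is moved stays moved. The work goes in short steps, Python scripts to look and compute and a tool call to move; the robot and the scene stay as the last step left them, time stands still between calls to the robot, and variables do not carry over. Pictures are saved under pics/ and viewed, about 8 in all and at most 12, crops included, and the job is handed in when it is done.

Besides the shell and the picture viewer there is one more tool, called after "Request:" by a JSON object that holds its "fn" and its "kwargs", one argument or row to a line. play_rows: Moves the arm, as the interface text tells. Its arguments: {"type":"object","properties":{"linear":{"type":"array","items":{"type":"array","items":{"type":"number"}}},"twist":{"type":"array","items":{"type":"array","items":{"type":"number"}}},"grip":{"type":"array","items":{"type":"number"}}},"required":["linear","twist","grip"]}

```bash
mkdir -p pics; cat > h.py <<'E'
import numpy as np, cv2
from scipy.spatial.transform import Rotation as R
from station import arm
def cam(name):
    c=arm.calibration(name); s=arm.read_state()
    f=200/np.tan(np.radians(c['fovy'])/2)
    if 'T' in c: T=np.array(c['T'])
    else:
        W=np.eye(4);W[:3,:3]=R.from_quat(s['tool_rot']).as_matrix();W[:3,3]=s['ee_pos'];T=W@np.array(c['hand_eye'])
    return f,c['cx'],c['cy'],T
def ray(C,px):
    f,cx,cy,T=C; d=T[:3,:3]@np.array([(px[0]-cx)/f,(px[1]-cy)/f,1]); return T[:3,3],d/np.linalg.norm(d)
def proj(C,p):
    f,cx,cy,T=C; q=T[:3,:3].T@(np.array(p)-T[:3,3]); return np.array([cx+f*q[0]/q[2],cy+f*q[1]/q[2]])
def tri(rays):
    A=0;b=0
    for o,d in rays:
        P=np.eye(3)-np.outer(d,d);A=A+P;b=b+P@o
    x=np.linalg.solve(A,b);return x,[float(np.linalg.norm((np.eye(3)-np.outer(d,d))@(x-o))) for o,d in rays]
def atz(C,px,z):
    o,d=ray(C,px);return o+d*(z-o[2])/d[2]
def snap(name,fn=None):
    C=cam(name);im=arm.grab_frame(name)[:,:,::-1].copy()
    if fn: cv2.imwrite('pics/'+fn,im)
    return C,im
E
python3 - <<'E'
from h import *
np.set_printoptions(precision=4,suppress=True)
s=arm.read_state();print(s['time'],s['ee_pos'],s['tool_rot'],s['finger_gap'],arm.grip_depth)
ims=[]
for n in ['scene','side','wrist']:
    C,im=snap(n,n+'0.png');ims.append(im);print(n,C[0],C[1:3],C[3])
    for t in ['coupler','socket','grip','lever_pad','cradle','slot','rest']:
        print(n,t,[(np.round(d['location']),round(d['confidence'],2)) for d in arm.mark_of(n,t)][:3])
    print([(np.round(d['rect']),round(d['confidence'],2)) for d in arm.search_frame(n,'coupler')][:3],[(np.round(d['rect']),round(d['confidence'],2)) for d in arm.search_frame(n,'cradle')][:3])
E
```

```text
0.0 [0.6247 0.     0.302 ] [-0.      0.7075 -0.      0.7067] 0.09440713965933918 0.0784
scene 404.49105664263357 (321.8961487463648, 200.429407407199) [[ 0.4467  0.7647 -0.4644  1.261 ]
 [ 0.8947 -0.3863  0.2244 -0.3061]
 [-0.0078 -0.5157 -0.8567  1.3529]
 [ 0.      0.      0.      1.    ]]
scene coupler [(array([400., 244.]), 0.83), (array([368., 195.]), 0.82), (array([334., 231.]), 0.75)]
scene socket [(array([369., 193.]), 0.9), (array([332., 230.]), 0.84), (array([398., 241.]), 0.66)]
scene grip [(array([356., 181.]), 0.94), (array([330., 214.]), 0.88), (array([389., 228.]), 0.63)]
scene lever_pad [(array([378., 224.]), 0.58), (array([357., 170.]), 0.46), (array([330., 206.]), 0.42)]
scene cradle [(array([270., 240.]), 0.88), (array([192., 226.]), 0.65)]
scene slot [(array([267., 235.]), 0.84), (array([192., 215.]), 0.65), (array([270., 244.]), 0.16)]
scene rest [(array([183., 202.]), 0.91), (array([255., 222.]), 0.57)]
[(array([335., 224.,  16.,  25.]), 0.63), (array([389., 233.,  38.,  31.]), 0.59), (array([362., 185.,  28.,  38.]), 0.57)] [(array([267., 238.,  44.,  43.]), 0.8
[... 1105 characters left out ...]
, 252.,  22.,  11.]), 0.71)]
wrist 327.0594985019487 (315.6446558495038, 198.84068421972745) [[ 1.      0.0004 -0.0007  0.6247]
 [ 0.0002 -0.9682 -0.2503  0.0724]
 [-0.0007  0.2503 -0.9682  0.3858]
 [ 0.      0.      0.      1.    ]]
wrist coupler [(array([347., 151.]), 0.58)]
wrist socket [(array([346., 155.]), 0.92)]
wrist grip [(array([308., 148.]), 0.71), (array([448., 163.]), 0.32)]
wrist lever_pad [(array([270., 132.]), 0.69)]
wrist cradle [(array([342., 385.]), 0.78)]
wrist slot []
wrist rest [(array([238., 375.]), 0.73)]
[(array([408.,  23.,  96.,  41.]), 0.88), (array([277.,   6.,  44.,  10.]), 0.71), (array([450., 164.,  80.,  78.]), 0.66)] [(array([301., 366., 165.,  57.]), 0.71)]
```

View pics/scene0.png

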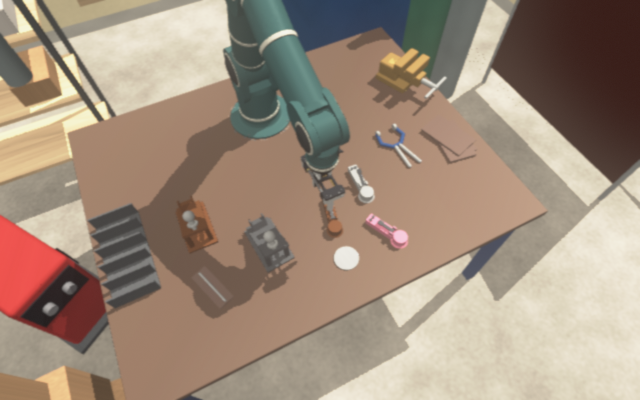

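View pics/side0.png

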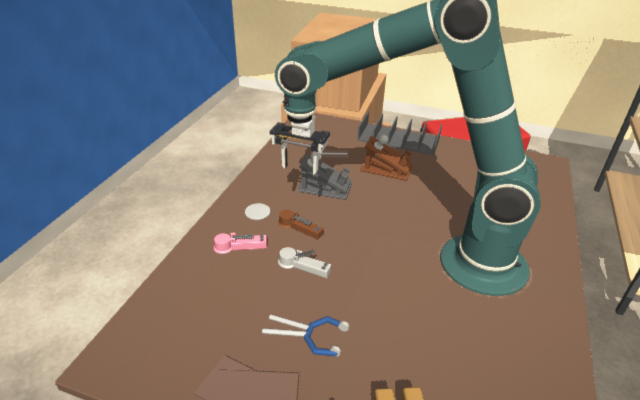

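The steel coupler is at scene (368,195) / side (287,261), and the grey stand is at scene (268,240) / side (322,165). The brown and pink ones are decoys.

```bash
python3 - <<'E'
from h import *
np.set_printoptions(precision=4,suppress=True)
S,D=cam('scene'),cam('side')
for n,a,b in [('coupler',(368,195),(286,261)),('socket',(369,193),(287,259)),('grip',(356,181),(300,262)),('pad',(357,170),(308,249)),('cradle',(270,240),(310,165)),('slot',(267,235),(322,154)),('rest',(255,222),(345,176))]:
    print(n,tri([ray(S,a),ray(D,b)]), atz(S,a,0)[:2],atz(D,b,0)[:2])
E
```

```text
coupler (array([0.5872, 0.2194, 0.0028]), [0.0013547506845119576, 0.0013547506845121829]) [0.587  0.2211] [0.5874 0.2157]
socket (array([0.5846, 0.2222, 0.0139]), [0.0034348300197778858, 0.0034348300197777487]) [0.5807 0.2293] [0.5879 0.2062]
grip (array([0.5291, 0.2107, 0.0168]), [0.012813561603669659, 0.01281356160366967]) [0.5078 0.2112] [0.5446 0.2044]
pad (array([0.5109, 0.2127, 0.075 ]), [0.004416541095105754, 0.004416541095105658]) [0.4624 0.2411] [0.5421 0.1391]
cradle (array([ 0.6519, -0.2017,  0.0983]), [0.010187068316016968, 0.010187068316016856]) [ 0.5937 -0.1989] [ 0.7103 -0.3361]
slot (array([ 0.6293, -0.2156,  0.1339]), [0.009088088486074, 0.009088088486074003]) [ 0.5697 -0.201 ] [ 0.6929 -0.4349]
rest (array([ 0.5314, -0.2246,  0.0591]), [0.0005267611061045407, 0.0005267611061044094]) [ 0.4986 -0.2206] [ 0.5539 -0.3108]
```

View pics/wrist0.png

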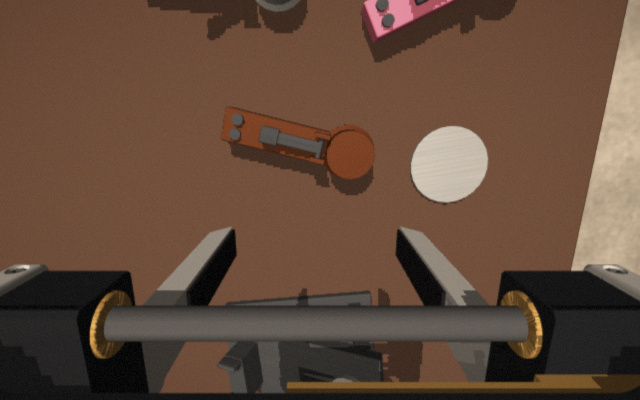

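Now over the coupler, with a turn of about -82° so that the jaws lie across the tongue.

Request:
{"fn": "play_rows", "kwargs": {
  "linear": [
    [-0.01,0.022,0],
    [-0.01,0.022,0],
    [-0.01,0.022,0],
    [-0.01,0.022,0],
    [-0.01,0.022,0]
  ],
  "twist": [
    [0,0,-8.2],
    [0,0,-8.2],
    [0,0,-8.2],
    [0,0,-8.2],
    [0,0,-8.2]
  ],
  "grip": [-1,-1,-1,-1,-1]
}}

```text
time: 2.0
ee_pos: [0.5745, 0.1108, 0.3027]
tool_rot: [0.25, 0.662, -0.25, 0.662]
ft_force: [0.4, 0.3, -0.7]
finger_gap: 0.0938
```

Request:
{"fn": "play_rows", "kwargs": {
  "linear": [
    [-0.01,0.022,0],
    [-0.01,0.022,0],
    [-0.01,0.022,0],
    [-0.01,0.022,0],
    [-0.01,0.017,0]
  ],
  "twist": [
    [0,0,-8.2],
    [0,0,-8.2],
    [0,0,-8.2],
    [0,0,-8.2],
    [0,0,-8.2]
  ],
  "grip": [-1,-1,-1,-1,-1]
}}

```text
time: 2.5
ee_pos: [0.5244, 0.2164, 0.3027]
tool_rot: [0.465, 0.533, -0.465, 0.532]
ft_force: [-0.4, -0.8, 0.1]
finger_gap: 0.0937
```

Request:
{"fn": "play_rows", "kwargs": {
  "linear": [
    [0,0,0],
    [0,0,0]
  ],
  "twist": [
    [0,0,0],
    [0,0,0]
  ],
  "grip": [-1,-1]
}}

```text
time: 2.7
ee_pos: [0.5251, 0.2148, 0.3027]
tool_rot: [0.463, 0.534, -0.463, 0.535]
ft_force: [0.6, -0.3, 0.1]
finger_gap: 0.0937
```

```bash
python3 - <<'E'
from h import *
np.set_printoptions(precision=4,suppress=True)
s=arm.read_state();print(s['time'],s['ee_pos'],R.from_quat(s['tool_rot']).as_matrix(),s['joint_positions'])
C,im=snap('wrist','w1.png')
for t,z in [('coupler',0),('socket',.01),('grip',.022),('lever_pad',.072)]:
    for d in arm.mark_of('wrist',t)[:3]: print(t,np.round(d['location']),round(d['confidence'],2),atz(C,d['location'],z))
E
```

```text
2.7 [0.5251 0.2148 0.3027] [[ 0.0002  0.9897  0.143 ]
 [-0.0001  0.143  -0.9897]
 [-1.      0.0001  0.0002]] [-0.5625  0.3155  0.1474  1.765  -0.0519  1.0648 -1.8245]
coupler [325. 128.] 0.98 [0.5832 0.2118 0.    ]
coupler [497.  79.] 0.96 [0.6632 0.0303 0.    ]
socket [330. 130.] 0.75 [0.5821 0.2069 0.01  ]
socket [502.  80.] 0.75 [0.6614 0.0295 0.01  ]
grip [314. 171.] 0.9 [0.535  0.2178 0.022 ]
grip [488. 128.] 0.77 [0.6095 0.0377 0.022 ]
lever_pad [477. 158.] 0.96 [0.5785 0.0657 0.072 ]
lever_pad [311. 206.] 0.62 [0.5087 0.2169 0.072 ]
```

View pics/w1.png

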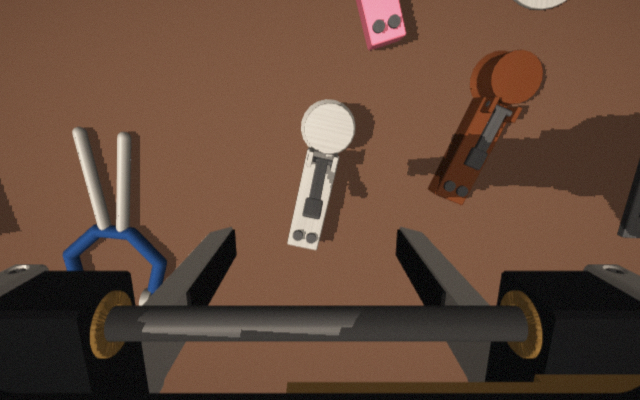

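The coupler's cup top is at about (328,127) and its tongue end at (304,245). I'll use these to get the yaw.

```bash
python3 - <<'E'
from h import *
np.set_printoptions(precision=4,suppress=True)
C=cam('wrist');im=cv2.imread('pics/w1.png')
sub=im[95:260,280:370].astype(int);m=((sub.max(2)-sub.min(2)<60)&(sub.sum(2)>420)).astype(np.uint8)
n,l,st,ce=cv2.connectedComponentsWithStats(m);k=1+st[1:,4].argmax();l=(l==k)
ys,xs=np.nonzero(l)
for y in range(0,165,6):
    r=np.nonzero(l[y])[0]
    if len(r):print(y+95,r.min()+280,r.max()+280,end='; ')
a=atz(C,(328,127),.036);b=atz(C,(304,244),.028);v=(a-b)[:2];print(a,b,np.linalg.norm(v),np.degrees(np.arctan2(v[1],v[0])))
E
```

```text
101 318 336; 107 309 342; 113 304 348; 119 302 352; 125 301 353; 131 301 353; 137 303 351; 143 306 348; 149 316 342; 155 325 331; [0.5858 0.2095 0.036 ] [0.4491 0.2171 0.028 ] 0.13688450532254703 -3.1735508294884083
```

Request:
{"fn": "play_rows", "kwargs": {
  "linear": [
    [0.004,0,-0.03],
    [0.004,-0.001,-0.03],
    [0.0035,0,-0.03],
    [0,0,-0.03],
    [0,0,0]
  ],
  "twist": [
    [0,0,-5],
    [0,0,-5],
    [0,0,-1.5],
    [0,0,0],
    [0,0,0]
  ],
  "grip": [-1,-1,-1,-1,-1]
}}

```text
time: 3.45
ee_pos: [0.5352, 0.2129, 0.1793]
tool_rot: [-0.513, -0.485, 0.517, -0.484]
ft_force: [0.4, -0.3, 1.4]
finger_gap: 0.0939
```

```bash
python3 - <<'E'
from h import *
np.set_printoptions(precision=4,suppress=True)
s=arm.read_state();print(s['time'],s['ee_pos'],R.from_quat(s['tool_rot']).as_matrix())
C,im=snap('wrist','w2.png')
for t,z in [('socket',.01),('grip',.022),('lever_pad',.072)]:
    for d in arm.mark_of('wrist',t)[:2]: print(t,np.round(d['location']),round(d['confidence'],2),atz(C,d['location'],z))
for p in [(-.05,0),(.0,0)]:
    for z in (.022,.036): print(p,z,proj(C,[.5858+p[0]*.998,.2095-p[0]*.0557,z]))
E
```

```text
3.45 [0.5352 0.2129 0.1793] [[-0.0051  0.9981 -0.0609]
 [-0.0025 -0.0609 -0.9981]
 [-1.     -0.0049  0.0028]]
socket [316. 145.] 0.71 [0.5835 0.2093 0.01  ]
socket [568.  15.] 0.65 [0.6622 0.0287 0.01  ]
grip [553.  92.] 0.88 [0.6109 0.0413 0.022 ]
grip [317. 214.] 0.62 [0.5322 0.2116 0.022 ]
lever_pad [315. 276.] 0.88 [0.5066 0.215  0.072 ]
lever_pad [554. 146.] 0.69 [0.5803 0.0718 0.072 ]
(-0.05, 0) 0.022 [315.7756 209.3626]
(-0.05, 0) 0.036 [315.855  214.8851]
(0.0, 0) 0.022 [315.4407 143.4433]
(0.0, 0) 0.036 [315.5043 145.2991]
```

View pics/w2.png

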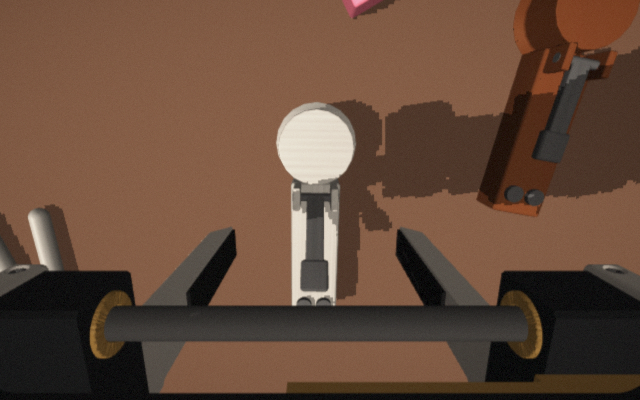

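Request:
{"fn": "play_rows", "kwargs": {
  "linear": [
    [0.001,0,-0.02],
    [0,0,-0.02],
    [0,0,-0.02],
    [0,0,-0.012],
    [0,0,0]
  ],
  "twist": [
    [0,0,0],
    [0,0,0],
    [0,0,0],
    [0,0,0],
    [0,0,0]
  ],
  "grip": [-1,-1,-1,-1,-1]
}}

```text
time: 4.15
ee_pos: [0.5374, 0.2139, 0.1104]
tool_rot: [-0.515, -0.485, 0.515, -0.484]
ft_force: [0.0, 0.2, 0.4]
finger_gap: 0.094
```

Request:
{"fn": "play_rows", "kwargs": {
  "linear": [
    [0,0,0],
    [0,0,0]
  ],
  "twist": [
    [0,0,0],
    [0,0,0]
  ],
  "grip": [-1,-1]
}}

```text
time: 4.35
ee_pos: [0.5381, 0.2142, 0.1119]
tool_rot: [0.516, 0.484, -0.514, 0.485]
ft_force: [-0.5, 0.2, 0.2]
finger_gap: 0.0938
```

Request:
{"fn": "play_rows", "kwargs": {
  "linear": [
    [-0.001,-0.001,-0.009],
    [0,0,0],
    [0,0,0],
    [0,0,0],
    [0,0,0]
  ],
  "twist": [
    [0,0,0],
    [0,0,0],
    [0,0,0],
    [0,0,0],
    [0,0,0]
  ],
  "grip": [-1,-1,-1,1,1]
}}

```text
time: 4.85
ee_pos: [0.5366, 0.213, 0.1017]
tool_rot: [0.515, 0.485, -0.515, 0.484]
ft_force: [-0.3, -0.7, 0.1]
finger_gap: 0.0815
```

Request:
{"fn": "play_rows", "kwargs": {
  "linear": [
    [0,0,0],
    [0,0,0],
    [0,0,0],
    [0,0,0],
    [0,0,0]
  ],
  "twist": [
    [0,0,0],
    [0,0,0],
    [0,0,0],
    [0,0,0],
    [0,0,0]
  ],
  "grip": [1,1,1,1,1]
}}

```text
time: 5.35
ee_pos: [0.5365, 0.213, 0.1016]
tool_rot: [0.515, 0.485, -0.515, 0.484]
ft_force: [0.1, -0.0, 0.4]
finger_gap: 0.0416
```

Request:
{"fn": "play_rows", "kwargs": {
  "linear": [
    [0,0,0],
    [0,0,0],
    [0,0,0],
    [0,0,0.005],
    [0,0,0.015]
  ],
  "twist": [
    [0,0,0],
    [0,0,0],
    [0,0,0],
    [0,0,0],
    [0,0,0]
  ],
  "grip": [1,1,1,1,1]
}}

```text
time: 5.85
ee_pos: [0.5355, 0.2126, 0.1209]
tool_rot: [-0.514, -0.485, 0.516, -0.484]
ft_force: [0.0, 0.5, -5.5]
finger_gap: 0.0357
```

Request:
{"fn": "play_rows", "kwargs": {
  "linear": [
    [0,0,0.03],
    [0,0,0.04],
    [0,0,0.04],
    [0,0,0.04],
    [0,0,0.03]
  ],
  "twist": [
    [0,0,0],
    [0,0,0],
    [0,0,0],
    [0,0,0],
    [0,0,0]
  ],
  "grip": [1,1,1,1,1]
}}

```text
time: 6.35
ee_pos: [0.5364, 0.2128, 0.3053]
tool_rot: [0.516, 0.484, -0.514, 0.485]
ft_force: [-0.2, 0.4, -6.7]
finger_gap: 0.0359
```

```bash
python3 - <<'E'
from h import *
np.set_printoptions(precision=4,suppress=True)
s=arm.read_state();print(s['time'],s['ee_pos'],s['finger_gap'],s['ft_force'],s['wrist_torque'])
C=cam('scene');A,a=snap('scene');B,b=snap('side')
# stand crops with arm moved away
a=cv2.resize(a[190:290,220:320],(400,400),interpolation=cv2.INTER_CUBIC);b=cv2.resize(b[120:220,270:370],(400,400),interpolation=cv2.INTER_CUBIC)
cv2.imwrite('pics/stand.png',np.hstack([a,b]))
pts={}
for t in ['cradle','slot','rest','socket']:
    for n in ['scene','side']: print(n,t,[(np.round(d['location'],1),round(d['confidence'],2)) for d in arm.mark_of(n,t)][:3])
E
```

```text
6.35 [0.5364 0.2128 0.3053] 0.035896178547208064 [-0.1656  0.3839 -6.6944] [0.1065 0.0177 0.0334]
scene cradle [(array([192.6, 223.8]), 0.84), (array([270.3, 243.8]), 0.57)]
side cradle [(array([310.6, 167.6]), 0.77), (array([380.8, 147.3]), 0.72)]
scene slot [(array([190.3, 214.9]), 0.89), (array([269.1, 236.1]), 0.82)]
side slot [(array([321.9, 156.3]), 0.86), (array([385.9, 138.7]), 0.79)]
scene rest [(array([185.9, 200.3]), 0.95), (array([256.3, 223.7]), 0.76)]
side rest [(array([342.4, 175. ]), 0.84), (array([403.9, 154.6]), 0.66)]
scene socket [(array([369.8, 163. ]), 0.67), (array([401.3, 238.7]), 0.6), (array([334.1, 227.3]), 0.59)]
side socket [(array([288.4, 222. ]), 0.89), (array([287. , 205.8]), 0.77), (array([223.2, 243. ]), 0.66)]
```

View pics/stand.png

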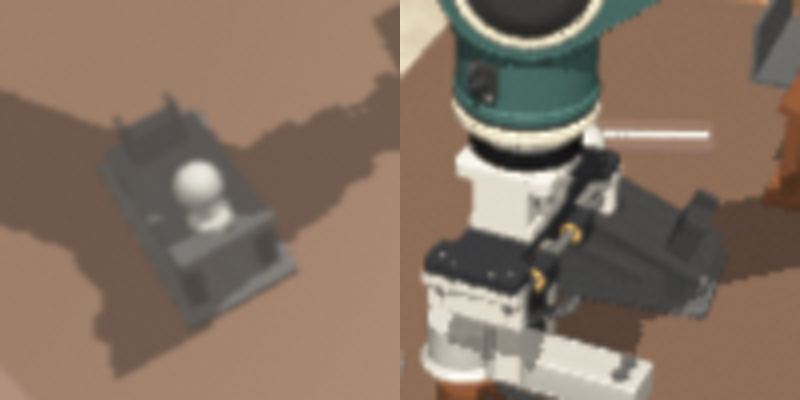

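The ball shows at scene (269,236). I'll carry the coupler above and down-slope of the stand, tilting it by 25° on the way.

Request:
{"fn": "play_rows", "kwargs": {
  "linear": [
    [-0.006,-0.02,0],
    [-0.008,-0.034,0],
    [-0.008,-0.034,0],
    [-0.008,-0.034,0],
    [-0.008,-0.034,0]
  ],
  "twist": [
    [0,0,4.15],
    [0,0,4.15],
    [0,0,0],
    [0,0,0],
    [0,0,0]
  ],
  "grip": [1,1,1,1,1]
}}

```text
time: 7.35
ee_pos: [0.4979, 0.0556, 0.3012]
tool_rot: [0.478, 0.521, -0.479, 0.52]
ft_force: [1.2, -0.5, -5.9]
finger_gap: 0.0356
```

Request:
{"fn": "play_rows", "kwargs": {
  "linear": [
    [-0.008,-0.034,0],
    [-0.008,-0.034,0],
    [-0.008,-0.034,0],
    [-0.008,-0.034,0],
    [-0.008,-0.034,0]
  ],
  "twist": [
    [0.36,-4.15,0],
    [0.36,-4.15,0],
    [0.36,-4.15,0],
    [0.36,-4.15,0],
    [0.36,-4.15,0]
  ],
  "grip": [1,1,1,1,1]
}}

```text
time: 7.85
ee_pos: [0.4577, -0.1143, 0.3014]
tool_rot: [0.565, 0.425, -0.376, 0.599]
ft_force: [1.5, 1.4, -6.2]
finger_gap: 0.0357
```

Request:
{"fn": "play_rows", "kwargs": {
  "linear": [
    [-0.008,-0.034,-0.01],
    [-0.008,-0.034,-0.01],
    [-0.007,-0.034,-0.01],
    [0,-0.008,-0.003],
    [0,0,0]
  ],
  "twist": [
    [0.36,-4.15,0],
    [0,0,0],
    [0,0,0],
    [0,0,0],
    [0,0,0]
  ],
  "grip": [1,1,1,1,1]
}}

```text
time: 8.35
ee_pos: [0.4357, -0.2206, 0.2687]
tool_rot: [0.579, 0.408, -0.357, 0.609]
ft_force: [0.3, 0.7, -6.1]
finger_gap: 0.0357
```

Request:
{"fn": "play_rows", "kwargs": {
  "linear": [
    [0,0,0],
    [0,0,0]
  ],
  "twist": [
    [0,0,0],
    [0,0,0]
  ],
  "grip": [1,1]
}}

```text
time: 8.55
ee_pos: [0.4367, -0.2184, 0.2696]
tool_rot: [0.579, 0.408, -0.356, 0.61]
ft_force: [-0.4, -0.7, -6.7]
finger_gap: 0.0359
```

```bash
python3 - <<'E'
from h import *
np.set_printoptions(precision=4,suppress=True)
s=arm.read_state();print(s['time'],s['ee_pos'],R.from_quat(s['tool_rot']).as_matrix(),s['joint_positions'],s['finger_gap'])
C,im=snap('wrist','w3.png');S,_=snap('scene');D,_=snap('side','s3.png')
for n in ['wrist','scene','side']:
  for t in ['cradle','slot','rest','socket']:
    print(n,t,[(np.round(d['location'],1),round(d['confidence'],2)) for d in arm.mark_of(n,t)][:3])
E
```

```text
8.55 [ 0.4367 -0.2184  0.2696] [[ 0.4139  0.9062  0.0864]
 [ 0.0386  0.0773 -0.9963]
 [-0.9095  0.4157 -0.003 ]] [ 0.0194  0.0992  0.5277  2.191  -0.5614  0.5819 -0.519 ] 0.035915190083019376
wrist cradle [(array([325.8,  56.3]), 0.91), (array([568.3, 290.4]), 0.82)]
wrist slot [(array([328.8,  52.9]), 0.72)]
wrist rest []
wrist socket [(array([318.9, 163. ]), 0.61), (array([126.4,  77.8]), 0.59)]
scene cradle [(array([266.6, 240.6]), 0.89), (array([191.4, 225. ]), 0.76)]
scene slot [(array([269.2, 235.9]), 0.9), (array([191. , 217.6]), 0.72)]
scene rest [(array([185.1, 198.5]), 0.8), (array([254.7, 223.3]), 0.79)]
scene socket [(array([401. , 239.4]), 0.68), (array([252.9, 193.4]), 0.66), (array([331.6, 229. ]), 0.63)]
side cradle [(array([381.8, 146.3]), 0.81), (array([310.3, 164.8]), 0.75), (array([320.3, 155.4]), 0.34)]
side slot [(array([384.6, 138.7]), 0.86), (array([320.7, 153.9]), 0.7)]
side rest [(array([403.9, 154.9]), 0.81), (array([363.5, 150.3]), 0.35)]
side socket [(array([284. , 224.2]), 0.86), (array([349.5, 143.1]), 0.79), (array([223.3, 245.3]), 0.7)]
```

View pics/w3.png

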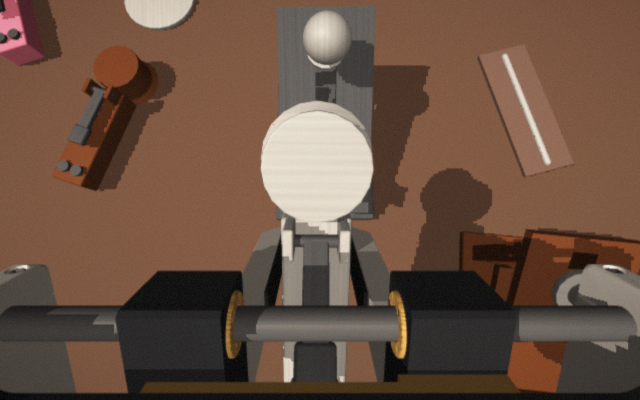

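The ball is at wrist (327,39) and the held cup top at about (317,160). The bed edges run nearly parallel to the tool. Next I'll fit the ball, the cup and the bed edges.

```bash
python3 - <<'E'
from h import *
np.set_printoptions(precision=4,suppress=True)
s=arm.read_state();C=cam('wrist');S=cam('scene');im=cv2.imread('pics/w3.png');g=cv2.cvtColor(im,cv2.COLOR_BGR2GRAY)
# ball & cup by Hough
for nm,(r0,r1,c0,c1,a,b) in dict(ball=(0,80,285,370,20,30),cup=(90,230,240,390,50,60)).items():
    h=cv2.HoughCircles(cv2.GaussianBlur(g[r0:r1,c0:c1],(3,3),0),cv2.HOUGH_GRADIENT,1,20,param1=120,param2=12,minRadius=a,maxRadius=b)
    print(nm,None if h is None else h[0][:3]+[c0,r0,0])
cv2.imwrite('pics/crop3.png',cv2.resize(im[0:240,220:420],(500,600),interpolation=cv2.INTER_CUBIC))
B,e=tri([ray(C,(327,39)),ray(S,(269.3,236.2))]);print('ball',B,e)
o,d=ray(C,(327,39));print('at depth',o+d*.02*C[0]/24.2/np.dot(d,C[3][:3,2]))
print('z=.131',o+d*(.131-o[2])/d[2])
# cup centre in tool frame at cup top plane (tool x = .1016-.036)
Rt=R.from_quat(s['tool_rot']).as_matrix();o,d=ray(C,(317,162));ot=Rt.T@(o-s['ee_pos']);dt=Rt.T@d;print('cup tool',ot+dt*(.0656-ot[0])/dt[0])
# bed edges, per row gradient
sat=im[:,:,2].astype(int)-im[:,:,0]
for r in [10,20,80,90,100,200,208]:
    row=sat[r]; l=[c for c in range(255,300) if row[c]>28 and row[c+1]<=28]; q=[c for c in range(350,400) if row[c]<=28 and row[c+1]>28]; print(r,l,q)
E
```

```text
ball [[327.5  35.5  24.3]]
cup [[316.5 155.5  54.7]]
ball [ 0.6451 -0.2083  0.1327] [0.0022153816012298808, 0.00221538160122989]
at depth [ 0.6451 -0.2105  0.1323]
z=.131 [ 0.6461 -0.2105  0.131 ]
cup tool [0.0656 0.0514 0.0005]
10 [275] [374]
20 [276] [374]
80 [278] [372]
90 [278] [372]
100 [277] [372]
200 [272] [373]
208 [276] [373]
```

View pics/crop3.png

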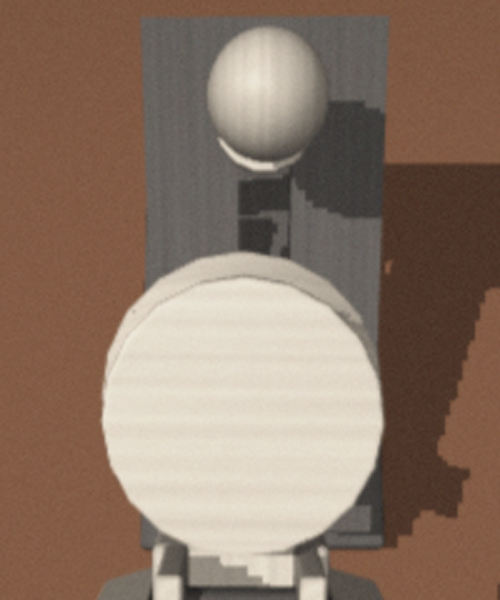

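```bash
cat >> h.py <<'E'
PSI=5.0
Rt=R.from_euler('z',PSI,degrees=True)*R.from_euler('y',-25,degrees=True)
X,Y,Z=Rt.as_matrix().T
M=np.column_stack([-Z,X,-Y])
B=np.array([.6455,-.2102,.1318])
def goal(h,dx=0,dy=0): return B-M@[.0916,.051,0]+h*Z+dx*X+dy*Y
def report(h):
    s=arm.read_state();p=np.array(s['ee_pos']);d=goal(h)-p
    print('t',s['time'],'gap',s['finger_gap'],'to goal',np.round(d,4),'rot',np.round((R.from_matrix(M)*R.from_quat(s['tool_rot']).inv()).as_rotvec(degrees=True),2))
    e=np.array([X,Y,Z])@(p-goal(0));print('slope-frame pos rel seat mm',np.round(1e3*e,1),'F slope',np.round(np.array([X,Y,Z])@s['ft_force'],1))
E
python3 -c "
from h import *
report(.05);print(X,Y,Z,goal(0))"
```

```text
t 9.3 gap 0.03573990150281634 to goal [ 1.034e-01 -1.000e-04 -3.100e-02] rot [-0.12 -0.44  0.13]
slope-frame pos rel seat mm [-80.3   9.1 121.6] F slope [-2.7 -0.5 -5.5]
[0.90285901 0.07898993 0.42261826] [-8.71557427e-02  9.96194698e-01  3.46944695e-18] [-0.42101007 -0.03683361  0.90630779] [ 0.56088967 -0.21760244  0.19326426]
```

Request:
{"fn": "play_rows", "kwargs": {
  "linear": [
    [0.021,0,0],
    [0.021,0,-0.005],
    [0.021,0,-0.008],
    [0.021,0,-0.009],
    [0.0194,0,-0.009]
  ],
  "twist": [
    [-0.12,-0.44,0.13],
    [0,0,0],
    [0,0,0],
    [0,0,0],
    [0,0,0]
  ],
  "grip": [1,1,1,1,1]
}}

```text
time: 9.8
ee_pos: [0.5409, -0.2191, 0.238]
tool_rot: [0.579, 0.406, -0.353, 0.612]
ft_force: [0.4, -0.1, -6.6]
finger_gap: 0.0357
```

Request:
{"fn": "play_rows", "kwargs": {
  "linear": [
    [0,0,0],
    [0,0,0],
    [0,0,0]
  ],
  "twist": [
    [0,0,0],
    [0,0,0],
    [0,0,0]
  ],
  "grip": [1,1,1]
}}

```text
time: 10.1
ee_pos: [0.5393, -0.2195, 0.2387]
tool_rot: [0.579, 0.405, -0.354, 0.612]
ft_force: [-1.0, 0.2, -6.7]
finger_gap: 0.0354
```

```bash
python3 - <<'E'
from h import *
report(.036)
C,im=snap('wrist');S,sc=snap('scene')
print(arm.mark_of('scene','socket')[:4])
s=goal(.05); print('exp socket in scene',proj(S,B+.05*Z),'ball',proj(S,B))
a=cv2.resize(im[60:360,200:440],(400,500));b=cv2.resize(sc[180:280,220:300],(400,500),interpolation=cv2.INTER_CUBIC)
cv2.imwrite('pics/v4.png',np.hstack([a,b]))
E
```

```text
t 10.1 gap 0.03540682546224762 to goal [ 0.0064  0.0006 -0.0128] rot [-0.   -0.01  0.02]
slope-frame pos rel seat mm [-0.4 -0.  50.3] F slope [-3.7  0.2 -5.7]
[{'location': [333.0, 229.9], 'confidence': 0.98}, {'location': [399.6, 238.4], 'confidence': 0.9}, {'location': [264.7, 225.3], 'confidence': 0.79}]
exp socket in scene [263.56210169 225.87344482] ball [268.24019587 236.90183916]
```

View pics/v4.png

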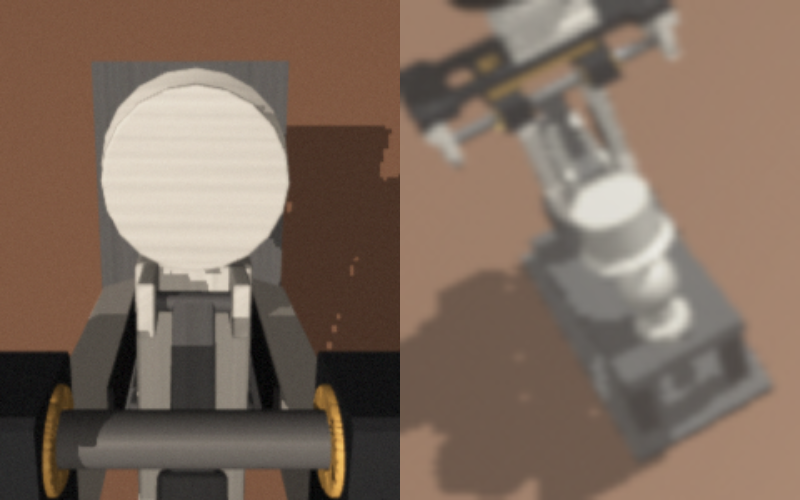

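Request:
{"fn": "play_rows", "kwargs": {
  "linear": [
    [0.0021,0.0002,-0.0045],
    [0.0021,0.0002,-0.0045],
    [0.0021,0.0002,-0.0045],
    [0.0017,0.0001,-0.0036],
    [0,0,0]
  ],
  "twist": [
    [0,0,0],
    [0,0,0],
    [0,0,0],
    [0,0,0],
    [0,0,0]
  ],
  "grip": [1,1,1,1,1]
}}

```text
time: 10.75
ee_pos: [0.5479, -0.2185, 0.2207]
tool_rot: [0.579, 0.406, -0.354, 0.612]
ft_force: [-0.5, 0.4, -6.8]
finger_gap: 0.0359
```

Request:
{"fn": "play_rows", "kwargs": {
  "linear": [
    [0.0008,0.0001,-0.0018],
    [0.0008,0.0001,-0.0018],
    [0,0,0],
    [0.0008,0.0001,-0.0018],
    [0,0,0]
  ],
  "twist": [
    [0,0,0],
    [0,0,0],
    [0,0,0],
    [0,0,0],
    [0,0,0]
  ],
  "grip": [1,1,1,1,1]
}}

```text
time: 11.25
ee_pos: [0.5503, -0.2182, 0.2159]
tool_rot: [0.579, 0.406, -0.354, 0.612]
ft_force: [-0.3, 0.4, -7.4]
finger_gap: 0.0356
```

```bash
python3 -c "
from h import *
report(.02)"
```

```text
t 11.25 gap 0.03563600665568495 to goal [ 0.0022 -0.0001 -0.0045] rot [-0.   -0.01 -0.01]
slope-frame pos rel seat mm [-0.   0.3 25. ] F slope [-3.4  0.4 -6.6]
```

Request:
{"fn": "play_rows", "kwargs": {
  "linear": [
    [0.0008,0.0001,-0.0018],
    [0.0008,0.0001,-0.0018],
    [0,0,0]
  ],
  "twist": [
    [0,0,0],
    [0,0,0],
    [0,0,0]
  ],
  "grip": [1,1,1]
}}

```text
time: 11.55
ee_pos: [0.5519, -0.218, 0.2122]
tool_rot: [0.579, 0.406, -0.354, 0.612]
ft_force: [-0.3, 0.0, -6.4]
finger_gap: 0.0357
```

Request:
{"fn": "play_rows", "kwargs": {
  "linear": [
    [0.0008,0.0001,-0.0018],
    [0.0008,0.0001,-0.0018],
    [0,0,0]
  ],
  "twist": [
    [0,0,0],
    [0,0,0],
    [0,0,0]
  ],
  "grip": [1,1,1]
}}

```text
time: 11.85
ee_pos: [0.5535, -0.2178, 0.2086]
tool_rot: [0.579, 0.406, -0.354, 0.612]
ft_force: [0.2, 0.3, -6.8]
finger_gap: 0.0357
```

```bash
python3 -c "
from h import *
report(.02)"
```

```text
t 11.85 gap 0.03569639220107518 to goal [-0.001  -0.0005  0.0028] rot [-0.01 -0.02 -0.01]
slope-frame pos rel seat mm [-0.2  0.4 17. ] F slope [-2.7  0.3 -6.2]
```

Request:
{"fn": "play_rows", "kwargs": {
  "linear": [
    [0.0008,0,-0.0018],
    [0,0,0],
    [0.0008,0,-0.0018],
    [0,0,0]
  ],
  "twist": [
    [0,0,0],
    [0,0,0],
    [0,0,0],
    [0,0,0]
  ],
  "grip": [1,1,1,1]
}}

```text
time: 12.25
ee_pos: [0.5556, -0.2177, 0.2055]
tool_rot: [0.579, 0.405, -0.353, 0.613]
ft_force: [3.8, 1.4, -2.8]
finger_gap: 0.0355
```

Request:
{"fn": "play_rows", "kwargs": {
  "linear": [
    [0.0008,0,-0.0018],
    [0,0,0]
  ],
  "twist": [
    [0,0,0],
    [0,0,0]
  ],
  "grip": [1,1]
}}

```text
time: 12.45
ee_pos: [0.5564, -0.2177, 0.2037]
tool_rot: [0.579, 0.405, -0.353, 0.613]
ft_force: [5.0, 2.5, -1.9]
finger_gap: 0.0361
```

```bash
python3 -c "
from h import *
report(.01)"
```

```text
t 12.45 gap 0.036079719019484355 to goal [ 0.0003 -0.0003 -0.0014] rot [ 0.    0.05 -0.03]
slope-frame pos rel seat mm [ 0.4  0.3 11.3] F slope [ 3.9  2.1 -3.9]
```

The cone touches and pushes +x (up the slope) with a little +y. I'll follow it.

Request:
{"fn": "play_rows", "kwargs": {
  "linear": [
    [0.0013,0.0006,0.0006],
    [0.0013,0.0006,0.0006],
    [0,0,0],
    [0,0,0]
  ],
  "twist": [
    [0,0,0],
    [0,0,0],
    [0,0,0],
    [0,0,0]
  ],
  "grip": [1,1,1,1]
}}

```text
time: 12.85
ee_pos: [0.5582, -0.2168, 0.2044]
tool_rot: [0.579, 0.406, -0.354, 0.612]
ft_force: [-0.1, 1.3, -6.4]
finger_gap: 0.0357
```

```bash
python3 -c "
from h import *
report(.01)"
```

```text
t 12.85 gap 0.035700945546643825 to goal [-0.0015 -0.0012 -0.002 ] rot [-0.   -0.04  0.01]
slope-frame pos rel seat mm [ 2.3  1.1 11.2] F slope [-2.7  1.3 -5.8]
```

Request:
{"fn": "play_rows", "kwargs": {
  "linear": [
    [0.0006,0.0008,0.0003],
    [0.0008,0,-0.0018],
    [0,0,0],
    [0.0008,0,-0.0018],
    [0,0,0]
  ],
  "twist": [
    [0,0,0],
    [0,0,0],
    [0,0,0],
    [0,0,0],
    [0,0,0]
  ],
  "grip": [1,1,1,1,1]
}}

```text
time: 13.35
ee_pos: [0.5607, -0.2159, 0.2011]
tool_rot: [0.579, 0.406, -0.354, 0.612]
ft_force: [-1.2, 0.4, -7.0]
finger_gap: 0.036
```

```bash
python3 -c "
from h import *
report(.01)"
```

```text
t 13.35 gap 0.0359962489340151 to goal [-0.004  -0.0021  0.0012] rot [-0.   -0.02 -0.01]
slope-frame pos rel seat mm [3.2 1.7 7.1] F slope [-4.   0.5 -5.9]
```

Request:
{"fn": "play_rows", "kwargs": {
  "linear": [
    [0.0008,0.0001,-0.0018],
    [0,0,0],
    [0.0008,0.0001,-0.0018],
    [0,0,0]
  ],
  "twist": [
    [0,0,0],
    [0,0,0],
    [0,0,0],
    [0,0,0]
  ],
  "grip": [1,1,1,1]
}}

```text
time: 13.75
ee_pos: [0.5623, -0.2159, 0.1984]
tool_rot: [0.58, 0.405, -0.353, 0.612]
ft_force: [-10.3, 1.4, 7.2]
finger_gap: 0.0355
```

```bash
python3 -c "
from h import *
report(.01)"
```

```text
t 13.75 gap 0.03550598757695594 to goal [-0.0056 -0.0021  0.0039] rot [-0.03  0.05  0.01]
slope-frame pos rel seat mm [3.6 1.6 4. ] F slope [-6.2  2.3 10.8]
```

```bash
python3 - <<'E'
from h import *
for i in range(4):
    s=arm.read_state();A=np.array([X,Y,Z]);print(np.round(A@s['ft_force'],1),np.round(A@s['wrist_torque'],3)); arm.grab_frame('side')
C,a=snap('side');S,b=snap('scene')
cv2.imwrite('pics/v5.png',np.hstack([cv2.resize(a[110:210,290:390],(400,400),interpolation=cv2.INTER_CUBIC),cv2.resize(b[180:280,220:320],(400,400),interpolation=cv2.INTER_CUBIC)]))
E
```

```text
[-6.2  2.3 10.8] [ 0.888  1.611 -0.086]
[-4.6  3.5 11. ] [ 0.818  1.583 -0.085]
[-4.5  2.4 11.4] [ 0.841  1.552 -0.06 ]
[-4.6  2.6 11. ] [ 0.8    1.586 -0.051]
```

View pics/v5.png

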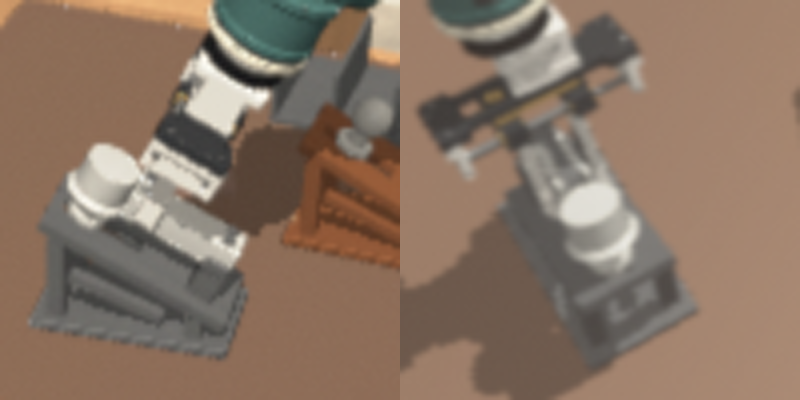

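Request:
{"fn": "play_rows", "kwargs": {
  "linear": [
    [-0.0017,-0.0001,0.0036],
    [0,0,0],
    [0,0,0]
  ],
  "twist": [
    [0,0,0],
    [0,0,0],
    [0,0,0]
  ],
  "grip": [1,1,1]
}}

```text
time: 14.35
ee_pos: [0.5606, -0.2158, 0.2014]
tool_rot: [0.579, 0.406, -0.354, 0.612]
ft_force: [-0.4, 0.5, -6.2]
finger_gap: 0.036
```

```bash
cat >> h.py <<'E'
def ft():
    A=np.array([X,Y,Z]);v=[]
    for i in range(3):
        arm.grab_frame('side');s=arm.read_state();v.append(np.r_[A@s['ft_force'],A@s['wrist_torque']])
    print('FT slope',np.round(np.mean(v,0),2))
E
python3 -c "
from h import *
report(0);ft()"
```

```text
t 14.35 gap 0.03604626218745008 to goal [ 0.0003 -0.0018 -0.0081] rot [ 0.    0.   -0.01]
slope-frame pos rel seat mm [3.3 1.8 7.4] F slope [-2.9  0.6 -5.5]
FT slope [-2.58 -0.19 -5.93  0.08  1.11 -0.01]
```

```bash
python3 - <<'E'
from h import *
np.set_printoptions(precision=4,suppress=True)
S,D=cam('scene'),cam('side')
for C,pp in [(S,[(255,222),(256.3,223.7),(254.7,223.3)]),(D,[(345,176),(342.4,175)])]:
    for p in pp:
        r=atz(C,p,.0736);print(r,'O est',r+.115*X-.030*Z)
# hypotheses: predicted pixels of tongue-end top/bottom & cup top in side/scene for actual TCP at contact
t=np.array([.5623,-.2159,.1984])
for n,q in dict(cuptop=(.051,0,-.1016+.036),endtop=(-.089,0,-.1016+.028),endbot=(-.089,.018,-.1016)).items():
    w=t+q[0]*X+q[1]*Y+q[2]*Z;print(n,w,'side crop',(proj(D,w)-[290,110])*4,'scene crop',(proj(S,w)-[220,180])*4)
for xb in (0,6,12.3,18):
    Z0=.0734 # rest top world z; O from seat hypothesis
    O=np.array([.6517,0,.095])
print('cheek tops')
O=t-(.0123-.050)*X-.1316*Z;print('O if seated',O)
for sy in (1,-1):
    for x in (-.103,-.127): w=O+x*X+sy*.022*Y+.044*Z;print(sy,x,'side crop',(proj(D,w)-[290,110])*4,'scene crop',(proj(S,w)-[220,180])*4)
E
```

```text
[ 0.5401 -0.2252  0.0736] O est [ 0.6566 -0.2151  0.095 ]
[ 0.5486 -0.2236  0.0736] O est [ 0.6651 -0.2135  0.095 ]
[ 0.5445 -0.2282  0.0736] O est [ 0.661 -0.218  0.095]
[ 0.5255 -0.2041  0.0736] O est [ 0.6419 -0.1939  0.095 ]
[ 0.5364 -0.207   0.0736] O est [ 0.6528 -0.1968  0.095 ]
cuptop [ 0.636  -0.2095  0.1605] side crop [110.4201 156.7859] scene crop [185.1108 202.6393]
endtop [ 0.5129 -0.2202  0.0941] side crop [239.4132 239.0503] scene crop [130.5693 130.9697]
endbot [ 0.5232 -0.2013  0.0687] side crop [221.2352 270.578 ] scene crop [158.5582 145.2362]
cheek tops
O if seated [ 0.6517 -0.2081  0.0951]
1 -0.103 side crop [204.962  249.6014] scene crop [166.9531 143.8994]
1 -0.127 side crop [227.71   262.5758] scene crop [157.4527 131.3595]
-1 -0.103 side crop [215.0462 224.4879] scene crop [122.551  166.8894]
-1 -0.127 side crop [237.3532 237.2459] scene crop [113.5365 153.9579]
```

Request:
{"fn": "play_rows", "kwargs": {
  "linear": [
    [0.0008,0.0009,-0.0018],
    [0.0008,0,-0.0018],
    [0,0,0],
    [0,0,0]
  ],
  "twist": [
    [0,0,0],
    [0,0,0],
    [0,0,0],
    [0,0,0]
  ],
  "grip": [1,1,1,1]
}}

```text
time: 14.9
ee_pos: [0.5621, -0.2149, 0.1982]
tool_rot: [0.579, 0.406, -0.353, 0.612]
ft_force: [-9.1, 3.1, 8.3]
finger_gap: 0.0355
```

```bash
python3 -c "
from h import *
report(0);ft()"
```

```text
t 14.9 gap 0.03550396475568915 to goal [-0.0013 -0.0027 -0.0049] rot [-0.03  0.03 -0.01]
slope-frame pos rel seat mm [3.4 2.6 3.8] F slope [-4.5  3.9 11.2]
FT slope [-5.27  3.3  10.98  0.92  1.57 -0.08]
```

Request:
{"fn": "play_rows", "kwargs": {
  "linear": [
    [-0.0003,0,0.0006],
    [0,0,0],
    [0,0,0]
  ],
  "twist": [
    [0,0,0],
    [0,0,0],
    [0,0,0]
  ],
  "grip": [1,1,1]
}}

```text
time: 15.35
ee_pos: [0.562, -0.2149, 0.1983]
tool_rot: [0.579, 0.406, -0.354, 0.612]
ft_force: [-0.7, 0.4, -3.8]
finger_gap: 0.0355
```

```bash
python3 -c "
from h import *
report(0);ft()"
```

```text
t 15.35 gap 0.035518404613679326 to goal [-0.0011 -0.0027 -0.0051] rot [ 0.01  0.01 -0.  ]
slope-frame pos rel seat mm [3.4 2.6 4. ] F slope [-2.2  0.4 -3.1]
FT slope [-1.73 -0.17 -3.03  0.07  0.76  0.  ]
```

Request:
{"fn": "play_rows", "kwargs": {
  "linear": [
    [-0.0001,0,0.0001],
    [0,0,0],
    [0,0,0],
    [0,0,0],
    [0,0,0]
  ],
  "twist": [
    [0,0,0],
    [0,0,0],
    [0,0,0],
    [0,0,0],
    [0,0,0]
  ],
  "grip": [0,-0.2,-0.2,-0.2,-0.2]
}}

```text
time: 16.0
ee_pos: [0.5618, -0.2149, 0.1985]
tool_rot: [0.579, 0.406, -0.354, 0.612]
ft_force: [0.5, 0.1, 0.6]
finger_gap: 0.0566
```

```bash
python3 - <<'E'
from h import *
report(0);ft()
C,a=snap('side');S,b=snap('scene');W,w=snap('wrist','w6.png')
cv2.imwrite('pics/v6.png',np.hstack([cv2.resize(a[110:210,300:390],(400,444),interpolation=cv2.INTER_CUBIC),cv2.resize(w[60:400,180:460],(366,444))]))
for n in ('wrist','side','scene'): print(n,[(np.round(d['location'],1),round(d['confidence'],2)) for d in arm.mark_of(n,'lever_pad')[:3]],[(np.round(d['location'],1),round(d['confidence'],2)) for d in arm.mark_of(n,'socket')[:4]])
E
```

```text
t 16.0 gap 0.05660463130939352 to goal [-0.0009 -0.0027 -0.0053] rot [ 0.  0. -0.]
slope-frame pos rel seat mm [3.3 2.6 4.3] F slope [0.7 0.1 0.3]
FT slope [ 0.04  0.1   0.57  0.05  0.45 -0.02]
wrist [(array([315.4, 367.2]), 0.67)] [(array([317.1, 165.2]), 0.89), (array([ 63.5, 160.5]), 0.88)]
side [(array([246.7, 235.5]), 0.55), (array([309.8, 219.8]), 0.48)] [(array([224.4, 245.1]), 0.84), (array([288.6, 220.7]), 0.66), (array([312.6, 156.9]), 0.55)]
scene [(array([327.7, 205.3]), 0.56), (array([377.5, 221.9]), 0.49), (array([255., 209.]), 0.41)] [(array([271.9, 234.9]), 0.73), (array([399.4, 237.6]), 0.68), (array([332.5, 227. ]), 0.55)]
```

View pics/v6.png

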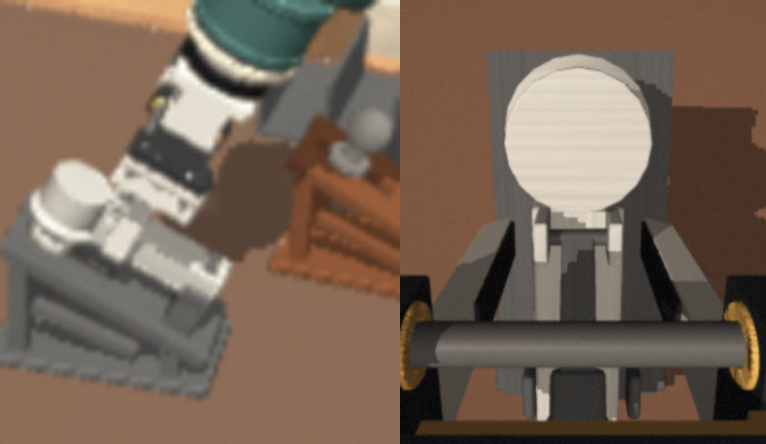

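The coupler stays put when released, with its tongue between the cheeks. Next I'll retract square to the slope, close the fingers and go over the lever pad.

Request:
{"fn": "play_rows", "kwargs": {
  "linear": [
    [-0.0042,-0.0004,0.009],
    [-0.0084,-0.0007,0.0181],
    [-0.0084,-0.0007,0.0181],
    [-0.0084,-0.0007,0.0181],
    [-0.0084,-0.0008,0.0181]
  ],
  "twist": [
    [0,0,0],
    [0,0,0],
    [0,0,0],
    [0,0,0],
    [0,0,0]
  ],
  "grip": [-0.2,-0.2,-0.2,-0.2,-0.2]
}}

```text
time: 17.1
ee_pos: [0.5232, -0.2184, 0.2811]
tool_rot: [0.579, 0.405, -0.354, 0.612]
ft_force: [0.0, 0.7, -0.9]
finger_gap: 0.0562
```

Request:
{"fn": "play_rows", "kwargs": {
  "linear": [
    [-0.01,-0.0009,-0.0046],
    [-0.01,-0.0009,-0.0046],
    [-0.0098,-0.0008,-0.0046],
    [0,0,0],
    [0,0,0]
  ],
  "twist": [
    [0,0,0],
    [0,0,0],
    [0,0,0],
    [0,0,0],
    [0,0,0]
  ],
  "grip": [1,1,1,1,1]
}}

```text
time: 17.6
ee_pos: [0.494, -0.2209, 0.2657]
tool_rot: [0.579, 0.406, -0.354, 0.612]
ft_force: [1.5, 0.9, 1.5]
finger_gap: 0.0196
```

Request:
{"fn": "play_rows", "kwargs": {
  "linear": [
    [0,0,0],
    [0,0,0],
    [0,0,0],
    [0,0,0],
    [0,0,0]
  ],
  "twist": [
    [0,0,0],
    [0,0,0],
    [0,0,0],
    [0,0,0],
    [0,0,0]
  ],
  "grip": [1,1,1,1,1]
}}

```text
time: 18.1
ee_pos: [0.4942, -0.2208, 0.2661]
tool_rot: [0.579, 0.406, -0.354, 0.612]
ft_force: [0.2, 0.0, -0.3]
finger_gap: 0.0006
```

```bash
cat >> h.py <<'E'
S0=np.array([.5619,-.2149,.1984])
def tip():
    s=arm.read_state();e=np.array([X,Y,Z])@(np.array(s['ee_pos'])-S0)*1e3
    print('t',s['time'],'gap',round(s['finger_gap'],4),'tip in coupler mm',np.round(e+[-51,0,101.6-97],1),'F slope',np.round(np.array([X,Y,Z])@s['ft_force'],1))
E
python3 - <<'E'
from h import *
tip()
D,_=snap('side');S,_=snap('scene');W,_=snap('wrist')
for n,C in (('wrist',W),('side',D),('scene',S)):
    print(n,[(np.round(d['location'],1),round(d['confidence'],2)) for d in arm.mark_of(n,'lever_pad')[:4]],[(np.round(d['location'],1),round(d['confidence'],2)) for d in arm.mark_of(n,'socket')[:4]])
    g=lambda x,z: np.round(proj(C,S0+(x+.051)*X+(z-.1016)*Z),1)
    print(n,'exp pad',g(-.076,.072),'socket',g(0,.01))
E
```

```text
t 18.1 gap 0.0006 tip in coupler mm [-84.    0.   94.6] F slope [ 0.   0.  -0.4]
wrist [(array([ 60.1, 184.8]), 0.9), (array([311.7, 223.8]), 0.76)] [(array([316.7, 104.5]), 0.59), (array([115.2, 123.9]), 0.59)]
wrist exp pad [315.8 216.8] socket [315.8  99. ]
side [(array([310.6, 218.8]), 0.62), (array([248.2, 235.9]), 0.5), (array([338.3, 151.3]), 0.41), (array([314.2, 156.4]), 0.35)] [(array([223.9, 244.8]), 0.81), (array([315.4, 156.3]), 0.59), (array([288.4, 222.6]), 0.56)]
side exp pad [340.2 152.6] socket [314.6 154.5]
scene [(array([378.6, 222. ]), 0.62), (array([329.7, 204.8]), 0.58), (array([257.7, 212.2]), 0.49), (array([270.1, 236.1]), 0.31)] [(array([268.4, 233.4]), 0.67), (array([336.7, 225.6]), 0.6), (array([257.4, 210. ]), 0.37)]
scene exp pad [255.  211.5] socket [268.9 236.1]
```

Request:
{"fn": "play_rows", "kwargs": {
  "linear": [
    [0.005,0.0005,-0.0083],
    [0.004,0.0004,-0.009],
    [0.0021,0.0002,-0.0045],
    [0,0,0]
  ],
  "twist": [
    [0,0,0],
    [0,0,0],
    [0,0,0],
    [0,0,0]
  ],
  "grip": [1,1,1,1]
}}

```text
time: 18.95
ee_pos: [0.5051, -0.2197, 0.2426]
tool_rot: [0.579, 0.406, -0.354, 0.612]
ft_force: [-2.1, 0.5, 0.9]
finger_gap: 0.0008
```

```bash
python3 -c "
from h import *
tip()"
```

```text
t 18.95 gap 0.0008 tip in coupler mm [-84.    0.2  68.8] F slope [-1.5  0.7  1.7]
```

Request:
{"fn": "play_rows", "kwargs": {
  "linear": [
    [0.0012,0.0001,-0.0027],
    [0.0012,0.0001,-0.0027],
    [0.0012,0.0001,-0.0027],
    [0,0,0]
  ],
  "twist": [
    [0,0,0],
    [0,0,0],
    [0,0,0],
    [0,0,0]
  ],
  "grip": [1,1,1,1]
}}

```text
time: 19.35
ee_pos: [0.5089, -0.2194, 0.2357]
tool_rot: [0.579, 0.406, -0.354, 0.612]
ft_force: [-1.6, -0.9, 1.7]
finger_gap: 0.0009
```

```bash
python3 -c "
from h import *
tip()"
```

```text
t 19.35 gap 0.0009 tip in coupler mm [-83.4   0.1  60.9] F slope [-0.8 -0.7  2.3]
```

Request:
{"fn": "play_rows", "kwargs": {
  "linear": [
    [0.0009,0.0001,-0.0029],
    [0.0009,0.0001,-0.0029],
    [0.0009,0.0001,-0.0029],
    [0,0,0]
  ],
  "twist": [
    [0,0,0],
    [0,0,0],
    [0,0,0],
    [0,0,0]
  ],
  "grip": [1,1,1,1]
}}

```text
time: 19.75
ee_pos: [0.5115, -0.2191, 0.227]
tool_rot: [0.579, 0.406, -0.354, 0.612]
ft_force: [-1.5, -0.9, 0.4]
finger_gap: 0.0005
```

```bash
python3 -c "
from h import *
tip()"
```

```text
t 19.75 gap 0.0005 tip in coupler mm [-84.8   0.2  51.9] F slope [-1.3 -0.7  1. ]
```

Request:
{"fn": "play_rows", "kwargs": {
  "linear": [
    [0.0009,0.0001,-0.0029],
    [0.0008,0.0001,-0.0018],
    [0,0,0]
  ],
  "twist": [
    [0,0,0],
    [0,0,0],
    [0,0,0]
  ],
  "grip": [1,1,1]
}}

```text
time: 20.05
ee_pos: [0.5132, -0.2189, 0.2224]
tool_rot: [0.579, 0.406, -0.354, 0.612]
ft_force: [-2.1, -1.0, 1.2]
finger_gap: 0.0004
```

```bash
python3 -c "
from h import *
tip()"
```

```text
t 20.05 gap 0.0004 tip in coupler mm [-85.1   0.3  47. ] F slope [-1.5 -0.8  2. ]
```

Request:
{"fn": "play_rows", "kwargs": {
  "linear": [
    [0.0006,0.0001,-0.0018],
    [0.0006,0,-0.0018],
    [0,0,0]
  ],
  "twist": [
    [0,0,0],
    [0,0,0],
    [0,0,0]
  ],
  "grip": [1,1,1]
}}

```text
time: 20.35
ee_pos: [0.5144, -0.2187, 0.2189]
tool_rot: [0.579, 0.406, -0.354, 0.612]
ft_force: [-1.2, -0.1, -0.3]
finger_gap: 0.0007
```

```bash
python3 -c "
from h import *
tip()"
```

```text
t 20.35 gap 0.0007 tip in coupler mm [-85.5   0.3  43.3] F slope [-1.2  0.   0.3]
```

Request:
{"fn": "play_rows", "kwargs": {
  "linear": [
    [0.0004,0,-0.0009],
    [0,0,0],
    [0,0,0]
  ],
  "twist": [
    [0,0,0],
    [0,0,0],
    [0,0,0]
  ],
  "grip": [1,1,1]
}}

```text
time: 20.65
ee_pos: [0.5148, -0.2187, 0.2183]
tool_rot: [0.579, 0.406, -0.353, 0.612]
ft_force: [-4.7, -0.2, 2.8]
finger_gap: 0.0003
```

```bash
python3 -c "
from h import *
tip()"
```

```text
t 20.65 gap 0.0003 tip in coupler mm [-85.4   0.3  42.6] F slope [-3.1  0.3  4.5]
```

Request:
{"fn": "play_rows", "kwargs": {
  "linear": [
    [0.0003,0,-0.0007],
    [0,0,0],
    [0,0,0]
  ],
  "twist": [
    [0,0,0],
    [0,0,0],
    [0,0,0]
  ],
  "grip": [1,1,1]
}}

```text
time: 20.95
ee_pos: [0.515, -0.2189, 0.2179]
tool_rot: [0.579, 0.406, -0.353, 0.612]
ft_force: [-10.9, 0.6, 13.1]
finger_gap: 0.0004
```

```bash
python3 -c "
from h import *
tip()"
```

```text
t 20.95 gap 0.0004 tip in coupler mm [-85.4   0.1  42.1] F slope [-4.2  1.6 16.4]
```

Request:
{"fn": "play_rows", "kwargs": {
  "linear": [
    [0.0002,0,-0.0005],
    [0,0,0],
    [0,0,0]
  ],
  "twist": [
    [0,0,0],
    [0,0,0],
    [0,0,0]
  ],
  "grip": [1,1,1]
}}

```text
time: 21.25
ee_pos: [0.5152, -0.2189, 0.2176]
tool_rot: [0.579, 0.406, -0.353, 0.612]
ft_force: [-15.7, 2.6, 18.7]
finger_gap: 0.0007
```

```bash
python3 -c "
from h import *
tip()"
```

```text
t 21.25 gap 0.0007 tip in coupler mm [-85.4   0.1  41.8] F slope [-6.1  3.9 23.4]
```

The lever is on its hard stop: z ≈ 42 mm as expected, 23 N, stiff. I'll back off square to the slope and check.

Request:
{"fn": "play_rows", "kwargs": {
  "linear": [
    [-0.0008,-0.0001,0.0018],
    [-0.0042,-0.0004,0.009],
    [-0.0105,-0.0009,0.0226],
    [-0.0126,-0.001,0.0272],
    [-0.0126,-0.001,0.0272]
  ],
  "twist": [
    [0,0,0],
    [0,0,0],
    [0,0,0],
    [0,0,0],
    [0,0,0]
  ],
  "grip": [1,1,1,1,1]
}}

```text
time: 21.75
ee_pos: [0.474, -0.2223, 0.306]
tool_rot: [0.579, 0.406, -0.354, 0.612]
ft_force: [0.5, 0.6, 0.3]
finger_gap: 0.0007
```

Request:
{"fn": "play_rows", "kwargs": {
  "linear": [
    [0,0,0.03],
    [0,0,0.03],
    [0,0,0],
    [0,0,0]
  ],
  "twist": [
    [0,0,0],
    [0,0,0],
    [0,0,0],
    [0,0,0]
  ],
  "grip": [1,1,1,1]
}}

```text
time: 22.15
ee_pos: [0.4746, -0.2221, 0.3655]
tool_rot: [0.579, 0.405, -0.353, 0.613]
ft_force: [0.1, -0.2, -1.6]
finger_gap: 0.0006
```

```bash
python3 - <<'E'
from h import *
tip()
D,a=snap('side');S,b=snap('scene');W,w=snap('wrist')
for n,C in (('wrist',W),('side',D),('scene',S)):
    print(n,[(np.round(d['location'],1),round(d['confidence'],2)) for d in arm.mark_of(n,'lever_pad')[:4]],[(np.round(d['location'],1),round(d['confidence'],2)) for d in arm.mark_of(n,'socket')[:4]])
    g=lambda x,z: np.round(proj(C,S0+(x+.051)*X+(z-.1016)*Z),1)
    print(n,'exp pad down',g(-.088,.042),'up',g(-.076,.072),'socket',g(0,.01))
cv2.imwrite('pics/v7.png',np.hstack([cv2.resize(a[120:210,290:380],(400,400),interpolation=cv2.INTER_CUBIC),cv2.resize(w[20:320,180:460],(373,400))]))
E
```

```text
t 22.15 gap 0.0006 tip in coupler mm [-59.7   0.4 193. ] F slope [-0.6 -0.2 -1.5]
wrist [(array([314.6, 216.4]), 0.94), (array([117.1, 188.4]), 0.91), (array([45.7, 79.2]), 0.83)] [(array([155.8, 137.8]), 0.69), (array([50.9, 39.1]), 0.67), (array([317. , 129.3]), 0.56)]
wrist exp pad down [316.3 212.1] up [316.4 209.2] socket [316.3 125.5]
side [(array([245.6, 235. ]), 0.65), (array([336.5, 158.6]), 0.61), (array([309.7, 219.9]), 0.41)] [(array([222.4, 243.3]), 0.92), (array([285.7, 225.4]), 0.84), (array([316.1, 156.7]), 0.75), (array([311. , 165.7]), 0.4)]
side exp pad down [339.3 160.2] up [340.2 152.6] socket [314.6 154.5]
scene [(array([256.6, 217.4]), 0.62), (array([330. , 203.1]), 0.55)] [(array([334.9, 230.3]), 0.97), (array([269.5, 233.3]), 0.96), (array([400.4, 238.2]), 0.76)]
scene exp pad down [256.7 216.5] up [255.  211.5] socket [268.9 236.1]
```

View pics/v7.png

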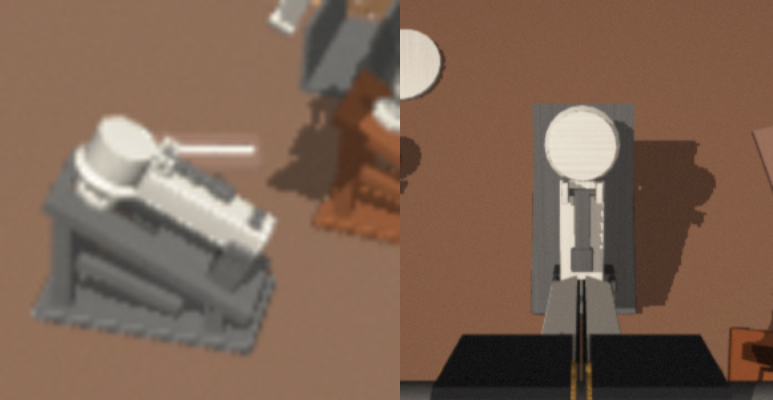

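The lever lies flat along the tongue. The tongue is between the cheeks and parallel to the bed in the side view, and the arm is clear.

```bash
python3 -c "
from station import arm
print(arm.close_job())"
```

```text
the job is handed in; nothing more can be done
None
```

The coupler is on the grey check stand with its latch lever pressed fully down, and the job is handed in at about 22 s of robot time. The hand-in gives no verdict.

**What I did:**
- I picked up the bare steel coupler with its lever raised and held it square to the 25° slope.
- Lowering it, the cone touched the ball. I followed that push about 3 mm up the slope and 2 mm sideways, and the coupler then went down freely to a hard stop.
- I kept hold of it until it sat there, then let go and pressed the lever with closed fingers onto its stop (pad top about 42 mm, 23 N).
- I did not touch the clamp, coupon, round blank or look-alikes.

**Last checks:**
- **Seating:** the coupler came to the same hard stop at two sideways positions. The final pictures show the tongue between the cheeks and parallel to the bed, the lever flat, and the arm clear.
- **Less certain:**
  - The height where it stopped was about 4 mm above my first estimate. That fits a ball about 12 mm up the slot, but I could not see into the socket to confirm it is fully home.
  - The detected socket and lever-pad points were 1–5 pixels off where I expected them.
  - While the lever moved I read only about 2 N, below the stated 5–7 N; the force rose only at the stop.

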